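Turn the stiff divider of the bench manual

ROBOT

A 6-joint arm with a two-finger parallel gripper is mounted at the origin on the work surface. World frame = base frame: x ahead of the robot, y to its left, z up, the work surface at z = 0. Lengths are in m, angles in rad, forces in N, time in s.
With the tool pointing down it reaches from about 0.35 to 0.975 m from the base axis. Payload 4.9 kg.
Tool frame: the origin (TCP) lies at the very end of the fingers, on their centre line; the grasp point (between the pads) lies 19 mm behind it; z points along the fingers, x is the direction in which the jaws open and shut, and the axes are right-handed (so a half turn about z gives the same grasp; the last joint's range is limited). The gripper opens to 85 mm and grips with 20 to 120 N. Pads are 22 mm wide; open, the fingers measure 114 mm over their backs; the gripper's body (76 mm by 85 mm) begins 54 mm behind the grasp point. The pads swing forward as they close: fully open they stand 13 mm farther back than shut.
Start: joints at [-1.46, 0.053, 1.613, -0, 1.476, -0.119], TCP at [0.142, -0.609, 0.231] pointing down, gripper open.
Joint ranges: [-3.01, 3.01], [-1.01, 2.22], [0.06, 2.58], [-1.02, 4.17], [0.09, 2.62], [-3.14, 3.14]. Speed limits (rad/s): [2.57, 2.57, 3.14, 3.14, 3.14, 3.14].

INTERFACE

Orientations are given as a rotation vector (axis times angle).
In Python, from station import ctrl, get_image, calibration, job gives the robot as it stands.
- The arm moves only by the tool jog_arm, never from a script. Its argument "deltas" is a list of rows, each a list of 3 entries, a list of its own where there are three numbers: the turn, a rotation vector about the tool's x, y, z in degrees, then the shift along the tool's x, y, z in m, then the finger opening in m, from 0 to 0.0854. In form: [[[ax, ay, az], [tx, ty, tz], gripper], ...]. A call has 1 to 12 rows; each row is the pose to reach, as a shift and turn from the pose commanded when the call began, along the tool's axes at that moment; what a row does not reach only later rows make up. A row lasts 1/12 s, in which the tool goes at most 41.7 mm and 7.16 degrees, less where a joint would pass 70% of its speed; a pose out of reach is approached as far as the arm can. A call with a gripper value outside its range is refused whole. The fingers move at their own pace and stop on an object; "squeeze" is the grip in N (left out, the last holds). Time passes only in rows, so rows that repeat a pose let the fingers close. It gives the time, the measured TCP pose, the force and the opening at its end, in the units of the state.
- ctrl.get_obs(): the state, without advancing time (a new reading comes with each control period).
- get_image(name): name is "scene" or "top" or "wrist"; returns the picture (400x640x3 uint8, red, green, blue); there is no depth.
- calibration(name): a dict with "mtx" (3x3 intrinsics, pixels), "origin" and "rotation" of the camera in the world; the wrist camera has in their place "tool_from_camera" (4x4, takes a point from camera to tool coordinates, whose origin is the TCP and whose axes are the tool frame's). Camera axes: x right, y up, looking along -z (the intrinsics and any distortion apply to the point x, -y, -z); pixel columns grow to the right and rows downward; lengths in m; the calibration is good to about 2 mm. A picture is of the moment at which its call begins: read the wrist's pose just before it. calibration takes no time and is no camera call.
- job.finish_job(): hands the job in, once; it reports no verdict.
The state is a dict: "t": time; "q": joint angles; "dq": joint speeds; "effort": joint torques, N m; "tool_pos": TCP position; "tool_rot": TCP orientation; "contact_force": force on the tool from outside, world axes, zero at the start; "wrist_torque": the same for the moment, N m; "opening": finger opening in m.
Only numpy, scipy, OpenCV 4.12 (cv2) and the standard library are available. Lean on these libraries where they do the work, as an engineer would, in place of code of your own. Each camera call takes 0.05 s, during which the arm holds its last target.

TASK

The test-strip manual, a small ring binder, lies open on the clinic counter. With the fingers only, turn its top divider (the stiff leaf with the reading chart that stands a little off the right-hand pile, right as seen from the robot) over the rings and press it down until it lies flat on the left-hand pile. Do not pinch or grip it, leave the next divider lying on the right, and do not disturb the cup, the jar and the carton around the binder.

Things in the scene. Friction and masses are not known exactly. Their poses are not given: they have to be found in the camera images.
- binder: open A5 ring binder with dark covers 3 mm thick, fixed to the counter, 430 mm wide (its y) by 230 mm (its x); origin on the counter under the middle of the spine. x runs along the spine away from the robot, y to the left, z up. On each side lies a pile of sheets and dividers
- ring_axis (a point): the line about which the dividers turn, at the middle of the spine, 26 mm above the counter; axes as the binder's. Two steel rings, 40 mm across, stand about it at x = -40 and +40 mm; their tops are 48 mm above the counter
- left_pile (a point): middle of the top of the left-hand pile, 24 mm above the counter, 90 mm from the spine's middle line; the pile is 210 mm along the spine and 152 mm wide. The top divider is to lie flat on it, its upper face then 27.5 mm above the counter
- top_divider (a joint): angle of the top divider about the ring axis, rad: 0 flat on the right (-y) pile, 1.57 upright, 3.14 flat on the left (+y) pile. It starts raised by 0.18 to 0.5. It sits stiffly on the rings and stays at whatever angle it is left; at most about 1.5 N at its outer edge turns it. At 0 and 3.14 it stops firmly on the piles
- tab_edge (a point): middle of the outer edge of the top divider's tab, half-way through its thickness, 184 mm from the ring axis. The divider: a pale grey rigid leaf, 3 mm thick, 80 g, 210 mm along the spine, 14 to 166 mm out from the ring axis, which lies in its middle plane; the tab, 40 mm along the spine (binder x = -20 to +20 mm), juts out 18 mm more. Small coloured squares on its front
- next_divider (a joint): angle of the next divider, the same kind of leaf lying 3.5 mm below the top one's flat place on the right, rad: 0 flat on the right; its tab is 42 mm nearer the robot than the top divider's. To be left at 0
- cup_mid (a point): centre of a white screw-lid specimen cup, 68 mm wide and 71 mm high, loose, standing on the counter beside the binder
- jar_mid (a point): centre of a small capped jar, 56 mm wide and 85 mm high, loose, standing on the counter beside the binder
- carton_mid (a point): centre of a small pale carton, 45 by 62 mm and 70 mm high, loose, standing on the counter beside the binder

How it is judged:
By the outcome, as a careful person would: the job done as asked, in the order asked, and still so for the second after the job is handed in, with the robot touching nothing.
It also fails if it takes over 45 s, if anything falls off the work surface, if the arm or the gripper's body presses on something with over 40 N, if the wrist force passes 120 N, or if a joint passes its speed limit or range.

## Working session

There is one attempt and no reset: what is moved stays moved. The work goes in short steps, Python scripts to look and compute and a tool call to move; the robot and the scene stay as the last step left them, time stands still between calls to the robot, and variables do not carry over. Pictures are saved under pics/ and viewed, and the job is handed in when it is done.

Besides the shell and the picture viewer there is one more tool, called after "Request:" as name([rows], argument=value, ...), one row to a line, values as JSON. jog_arm: Moves the arm, as the interface text tells. Its arguments: {"type":"object","properties":{"deltas":{"type":"array","items":{"type":"array"}},"squeeze":{"type":"number"}},"required":["deltas"]}

```bash
mkdir -p pics; ls; python3 - <<'E'
from station import ctrl,get_image,calibration,job
import cv2
o=ctrl.get_obs();print(o)
for n in("scene","top","wrist"):
    im=get_image(n);cv2.imwrite(f"pics/{n}0.png",im[:,:,::-1]);print(n,calibration(n))
E
```

```text
pics
{'t': 0.0, 'q': array([-1.46000267e+00,  5.33004652e-02,  1.61431188e+00, -2.42395802e-05,
        1.47597565e+00, -1.18998904e-01]), 'dq': array([-9.79973349e-04, -3.99159246e-05,  8.53084644e-04, -1.55167105e-03,
       -6.20258331e-05,  1.02344216e-03]), 'effort': array([ 7.23833764e-04, -3.93682694e+01, -3.70170772e+01, -5.08191386e-05,
        6.98800446e-03, -5.40031678e-06]), 'tool_pos': array([ 0.14228465, -0.6079474 ,  0.23008729]), 'tool_rot': array([-2.46037392e+00,  1.95124754e+00,  2.23306949e-03]), 'contact_force': array([ 0.76922109, -0.17233011, -0.75635014]), 'wrist_torque': array([ 0.03349887, -0.00503355,  0.05003178]), 'opening': 0.08518331342665482}
scene {'mtx': array([[394.18898544,   0.        , 315.19744855],
       [  0.        , 394.18898544, 203.83232493],
       [  0.        ,   0.        ,   1.        ]]), 'origin': array([ 1.11027201, -0.09386874,  0.59097507]), 'rotation': array([0.71362955, 0.50957361, 1.16843334])}
top {'mtx': array([[481.08867637,   0.        , 318.48865717],
       [  0.        , 481.08867637, 204.68392964],
       [  0.        ,   0.        ,   1.        ]]), 'origin': array([0.43479994, 0.08840784, 1.19698581]), 'rotation': array([ 0.10576358, -0.0962414 , -1.56953794])}
wrist {'mtx': array([[284.85708332,   0.        , 321.28994218],
       [  0.        , 284.85708332, 200.81548136],
       [  0.        ,   0.        ,   1.        ]]), 'tool_from_camera': array([[ 9.99999875e-01, -2.47149087e-04, -4.33631414e-04,
        -1.83407701e-04],
       [-3.59048981e-04, -9.59701519e-01, -2.81021114e-01,
        -7.13875892e-02],
       [-3.46702614e-04,  2.81021235e-01, -9.59701488e-01,
        -1.43049593e-01],
       [ 0.00000000e+00,  0.00000000e+00,  0.00000000e+00,
         1.00000000e+00]])}
```

View pics/top0.png

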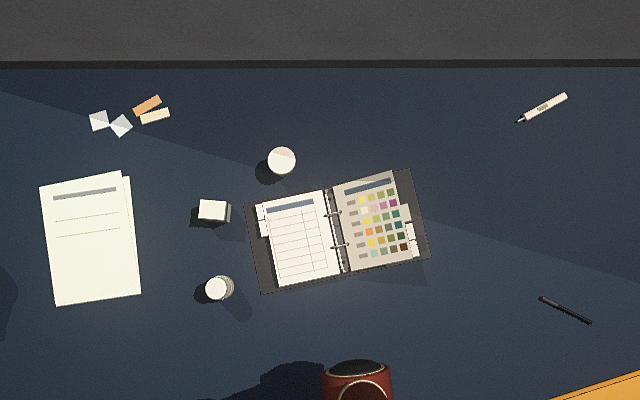

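View pics/scene0.png

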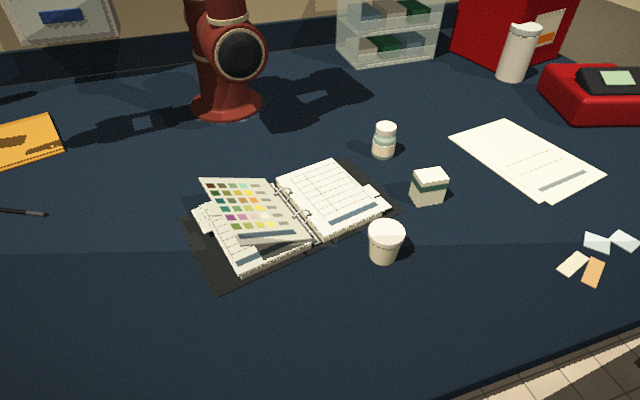

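View pics/wrist0.png

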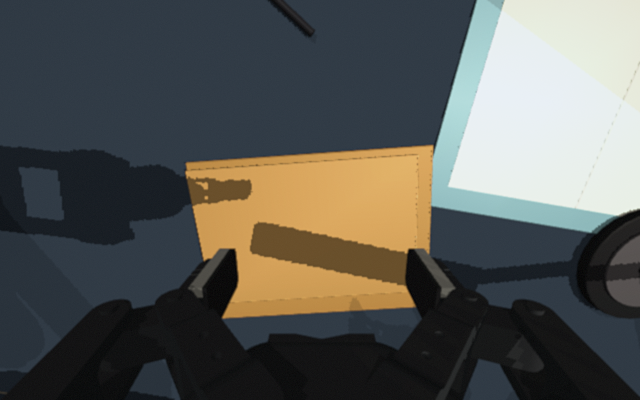

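The top view shows the binder from (245,205) to (430,255) with the robot at the bottom. The raised leaf is on the right with its tab near (408,215). The cup is at (281,160), the carton at (213,210) and the jar at (219,288). I'll zoom in for exact pixels.

```bash
cat > h.py <<'E'
import numpy as np,cv2
from scipy.spatial.transform import Rotation as R
from station import ctrl,get_image,calibration,job
def cam(n,obs=None):
    c=calibration(n)
    if n=="wrist":
        T=np.eye(4);T[:3,:3]=R.from_rotvec(obs["tool_rot"]).as_matrix();T[:3,3]=obs["tool_pos"]
        M=T@c["tool_from_camera"];return c["mtx"],M[:3,3],M[:3,:3]
    r=np.array(c["rotation"]);return c["mtx"],np.array(c["origin"]),R.from_rotvec(r).as_matrix()
def ray(C,p):
    K,o,Rm=C;d=np.linalg.inv(K)@[p[0],p[1],1];return o,Rm@[d[0],-d[1],-d[2]]
def onz(C,p,z):
    o,d=ray(C,p);return o+d*(z-o[2])/d[2]
def proj(C,P):
    K,o,Rm=C;c=Rm.T@(np.asarray(P)-o);v=K@[c[0],-c[1],-c[2]];return v[:2]/v[2]
def tri(C1,p1,C2,p2):
    o1,d1=ray(C1,p1);o2,d2=ray(C2,p2)
    s=np.linalg.lstsq(np.c_[d1,-d2],o2-o1,rcond=None)[0]
    a,b=o1+d1*s[0],o2+d2*s[1];return (a+b)/2,np.linalg.norm(a-b)
E
python3 - <<'E'
import cv2
a=cv2.imread("pics/top0.png")[150:310,190:440];cv2.imwrite("pics/topz.png",cv2.resize(a,None,fx=3.2,fy=3.2,interpolation=cv2.INTER_CUBIC))
a=cv2.imread("pics/scene0.png")[150:300,175:415];cv2.imwrite("pics/scz.png",cv2.resize(a,None,fx=3.3,fy=3.3,interpolation=cv2.INTER_CUBIC))
E
```

```text
(no output)
```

View pics/topz.png

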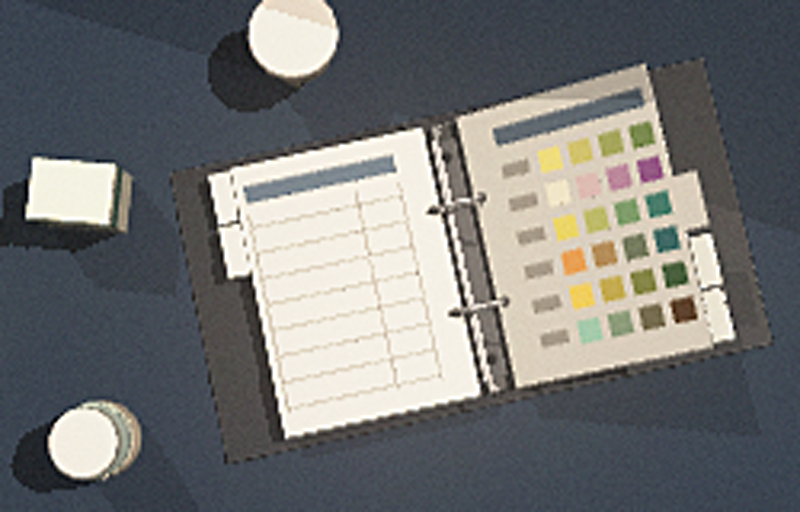

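View pics/scz.png

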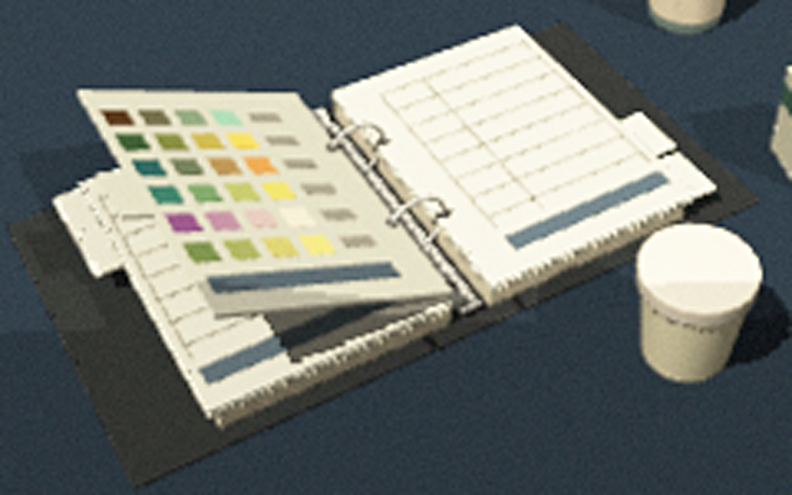

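```bash
cat > loc.py <<'E'
from h import *
t=cam("top");s=cam("scene")
tp=lambda x,y:(190+x/3.2,150+y/3.2)
sp=lambda x,y:(175+x/3.3,150+y/3.3)
c=np.array([onz(t,tp(*p),.003)[:2] for p in [(172,174),(703,60),(770,342),(228,462)]])
cs=np.array([onz(s,sp(*p),.003)[:2] for p in [(760,203),(140,487),(8,225)]])
print(c.round(4),np.linalg.norm(c-np.roll(c,-1,0),axis=1));print("scene TL,TR,BR",cs.round(4))
O=c.mean(0);v=(c[0]+c[3]-c[1]-c[2]);yaw=np.arctan2(v[1],v[0])-np.pi/2
v2=(c[0]+c[1]-c[2]-c[3]);print(O,yaw,np.arctan2(v2[1],v2[0]))
ex=np.array([np.cos(yaw),np.sin(yaw)]);ey=np.array([-ex[1],ex[0]])
print("ring mid",onz(t,tp(468,256),.048))
for nm,a,b in [("outfar",(647,66),(210,312)),("outnear",(712,345),(80,90))]:
    P,e=tri(t,tp(*a),s,sp(*b));d=P[:2]-O;y=d@ey;print(nm,P,e,"binder",d@ex,y,"ang",np.arctan2(P[2]-.026,-y),np.hypot(P[2]-.026,y))
for nm,p,z in [("cup",(293,36),.071),("carton",(75,192),.07),("jar",(84,441),.085)]:
    P=onz(t,tp(*p),z)[:2];d=P-O;print(nm,P,"binder",d@ex,d@ey)
E
python3 loc.py
```

```text
[[ 0.5903  0.2828]
 [ 0.6803 -0.1347]
 [ 0.4591 -0.1807]
 [ 0.3683  0.2357]] [0.42708813 0.22594802 0.42618966 0.22694947]
scene TL,TR,BR [[ 0.5943  0.2872]
 [ 0.6824 -0.1279]
 [ 0.4579 -0.1785]]
[0.52447911 0.05081228] 0.21360204075381128 0.20707569253550281
ring mid [0.52227231 0.05289731 0.048     ]
outfar [ 0.65706472 -0.07509257  0.09582396] 0.0028728741204181733 binder 0.10288293146469535 -0.15114918466889293 ang 0.4327502559806 0.16649763384219013
outnear [ 0.45531267 -0.11664295  0.09583005] 0.0037571081583724956 binder -0.1030919483656684 -0.14898759061439126 ang 0.43829316943164714 0.16454038344743757
cup [0.6851698  0.18333568] binder 0.1851312790683379 0.0954481891423709
carton [0.56824964 0.34333336] binder 0.10478483022452374 0.27659461312562517
jar [0.38761344 0.32862452] binder -0.07486418123611965 0.3005115783017938
```

```bash
cat > plan.py <<'E'
from h import *
O=np.array([.524,.052]);yaw=.210
ex=np.array([np.cos(yaw),np.sin(yaw),0]);ey=np.array([-np.sin(yaw),np.cos(yaw),0])
def pose(x,y,z,phi):
    phi=np.radians(phi);d=np.sin(phi)*ey+np.array([0,0,-np.cos(phi)])
    ty=-ex;tx=np.cross(ty,d)
    return np.array([*O,0])+x*ex+y*ey+[0,0,z],np.c_[tx,ty,d]
def rel(targets,base=None):
    o=ctrl.get_obs()
    p0,R0=(o["tool_pos"],R.from_rotvec(o["tool_rot"]).as_matrix()) if base is None else base
    for t in targets:
        p,Rm=pose(*t);rv=np.degrees(R.from_matrix(R0.T@Rm).as_rotvec());s=R0.T@(p-p0)
        print(t,"->",[[round(v,1) for v in rv],[round(v,3) for v in s]])
def show():
    o=ctrl.get_obs();Rm=R.from_rotvec(o["tool_rot"]).as_matrix();d=o["tool_pos"]-[*O,0]
    print("t",o["t"].__round__(2),"binder",(d@ex).round(4),(d@ey).round(4),d[2].round(4),"phi",np.degrees(np.arctan2(Rm[:,2]@ey,-Rm[2,2])).round(1),"F",o["contact_force"].round(1),"q",o["q"].round(2),"open",round(o["opening"],3))
def tip(th,r,phi,h=.015,pen=.003):
    # yz tip for finger's inner corner touching underside at radius r
    ph=np.radians(phi);u=np.array([-np.cos(th),np.sin(th)]);t=np.array([np.sin(th),np.cos(th)])
    c=np.array([0,.026])+r*u+t*(-.0015+pen)
    return c-h*np.array([np.cos(ph),np.sin(ph)])
E
python3 - <<'E'
from plan import *
show();rel([(0,-.26,.15,0),(0,-.24,.08,50),(0,-.24,.045,50),(0,-.15,.045,50)])
E
```

```text
t 0.15 binder -0.5109 -0.566 0.2303 phi 0.1 F [-0.8 -0.3 -0.2] q [-1.46  0.05  1.61 -0.    1.48 -0.12] open 0.085
(0, -0.26, 0.15, 0) -> [[np.float64(-0.0), np.float64(0.1), np.float64(1.1)], [np.float64(-0.296), np.float64(-0.517), np.float64(0.081)]]
(0, -0.24, 0.08, 50) -> [[np.float64(0.5), np.float64(-49.9), np.float64(1.1)], [np.float64(-0.316), np.float64(-0.517), np.float64(0.151)]]
(0, -0.24, 0.045, 50) -> [[np.float64(0.5), np.float64(-49.9), np.float64(1.1)], [np.float64(-0.316), np.float64(-0.517), np.float64(0.186)]]
(0, -0.15, 0.045, 50) -> [[np.float64(0.5), np.float64(-49.9), np.float64(1.1)], [np.float64(-0.406), np.float64(-0.519), np.float64(0.186)]]
```

Request:
jog_arm([
  [[0,0,0],[-0.018,-0.032,0.0],0.0],
  [[0,0,0],[-0.036,-0.064,0.005],0.0],
  [[0,0,0],[-0.054,-0.096,0.01],0.0],
  [[0,0,0],[-0.072,-0.128,0.015],0.0],
  [[0,0,0.3],[-0.09,-0.16,0.02],0.0],
  [[0,0,0.5],[-0.108,-0.192,0.025],0.0],
  [[0,0,0.7],[-0.126,-0.224,0.03],0.0],
  [[0,0,0.8],[-0.144,-0.256,0.035],0.0],
  [[0,0,0.9],[-0.162,-0.288,0.04],0.0],
  [[0,0,1.0],[-0.18,-0.32,0.045],0.0],
  [[0,0,1.1],[-0.198,-0.352,0.05],0.0],
  [[0,0,1.1],[-0.216,-0.384,0.05],0.0],
])

```text
t: 1.15
tool_pos: [0.4675, -0.3087, 0.1797]
tool_rot: [-2.443, 1.976, 0.004]
contact_force: [0.1, -0.8, -0.3]
opening: -0.0001
```

```bash
python3 - <<'E'
from plan import *
show();rel([(0,-.25,.12,0),(0,-.24,.10,50)])
E
```

```text
t 1.15 binder -0.1305 -0.341 0.1797 phi 0.1 F [ 0.1 -0.8 -0.3] q [-0.72 -0.06  1.82 -0.    1.39  0.64] open -0.0
(0, -0.25, 0.12, 0) -> [[np.float64(0.1), np.float64(0.1), np.float64(0.0)], [np.float64(-0.091), np.float64(-0.131), np.float64(0.06)]]
(0, -0.24, 0.1, 50) -> [[np.float64(0.1), np.float64(-49.9), np.float64(-0.0)], [np.float64(-0.101), np.float64(-0.131), np.float64(0.08)]]
```

Request:
jog_arm([
  [[0,-4,0],[-0.008,-0.012,0.006],0.0],
  [[0,-8,0],[-0.016,-0.024,0.012],0.0],
  [[0,-13,0],[-0.025,-0.036,0.018],0.0],
  [[0,-18,0],[-0.034,-0.048,0.025],0.0],
  [[0,-23,0],[-0.043,-0.06,0.032],0.0],
  [[0,-28,0],[-0.052,-0.072,0.04],0.0],
  [[0,-33,0],[-0.061,-0.084,0.048],0.0],
  [[0,-38,0],[-0.07,-0.096,0.056],0.0],
  [[0,-43,0],[-0.08,-0.108,0.064],0.0],
  [[0,-47,0],[-0.09,-0.12,0.072],0.0],
  [[0,-50,0],[-0.1,-0.131,0.08],0.0],
  [[0,-50,0],[-0.1,-0.131,0.08],0.0],
])

```text
t: 2.15
tool_pos: [0.5733, -0.1835, 0.0968]
tool_rot: [-1.899, 1.538, 0.898]
contact_force: [-0.8, 0.0, -1.3]
opening: -0.0001
```

```bash
python3 - <<'E'
from plan import *
show();rel([(0,-.24,.047,50),(0,-.15,.045,50)])
for n in("scene","wrist"):cv2.imwrite(f"pics/{n}1.png",get_image(n)[:,:,::-1])
E
```

```text
t 2.15 binder -0.0009 -0.2407 0.0968 phi 50.4 F [-0.8  0.  -1.3] q [-0.67  0.52  1.47  0.54  1.86  0.66] open -0.0
(0, -0.24, 0.047, 50) -> [[np.float64(0.2), np.float64(0.4), np.float64(-0.2)], [np.float64(0.038), np.float64(-0.001), np.float64(0.032)]]
(0, -0.15, 0.045, 50) -> [[np.float64(0.2), np.float64(0.4), np.float64(-0.2)], [np.float64(-0.018), np.float64(-0.001), np.float64(0.103)]]
```

View pics/scene1.png

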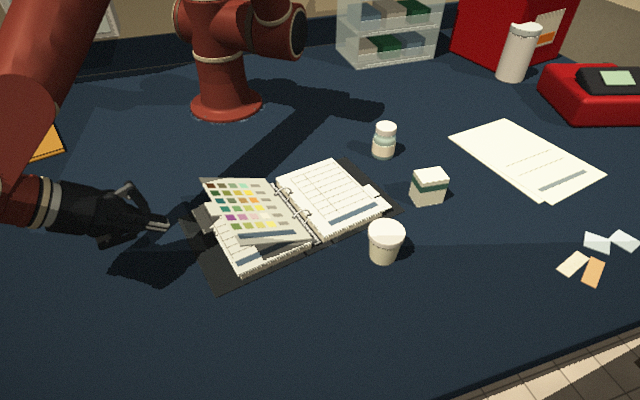

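View pics/wrist1.png

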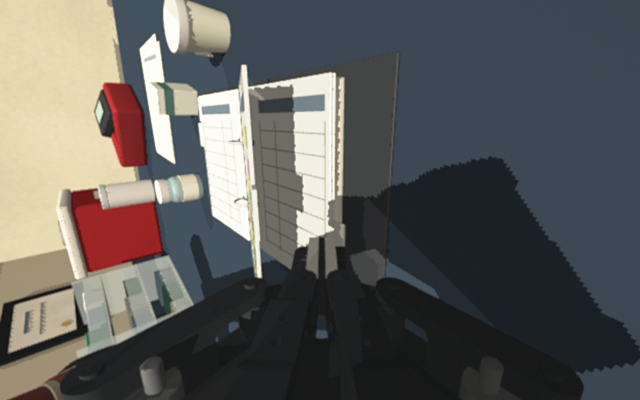

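The scene view shows the closed fingertips at (165,225), just outside the leaf at (200,200). The wrist view shows the knuckles bulging about 30 mm sideways, roughly 40 mm behind the tip. I'll keep the insertion to about 20 mm for that reason.

```bash
cat >> plan.py <<'E'
def traj(thd):
    phi=50 if thd<60 else 50*(180-thd)/120
    r=.162 if thd<90 else .162-.03*(thd-90)/90
    th=np.radians(thd)
    if th<np.radians(90-phi):
        ph=np.radians(phi);u=np.array([-np.cos(th),np.sin(th)]);t=np.array([np.sin(th),np.cos(th)])
        e=np.array([0,.026])+.184*u+t*.0015
        p=e-.011*np.array([np.cos(ph),np.sin(ph)])+.022*np.array([np.sin(ph),-np.cos(ph)])
    else: p=tip(th,r,phi,h=.011)
    return (0,round(float(p[0]),4),round(float(p[1]),4),round(phi,1))
E
python3 - <<'E'
from plan import *
for k in range(25,181,10):print(k,traj(k))
rel([(0,-.24,.055,50),(0,-.172,.055,50)]+[traj(k) for k in (25,30,35)])
E
```

```text
25 (0, -0.1563, 0.0826, 50)
35 (0, -0.1401, 0.1102, 50)
45 (0, -0.1206, 0.1332, 50)
55 (0, -0.0988, 0.1511, 50)
65 (0, -0.0745, 0.1653, 47.9)
75 (0, -0.0484, 0.1753, 43.8)
85 (0, -0.0211, 0.1805, 39.6)
95 (0, 0.0065, 0.1792, 35.4)
105 (0, 0.0327, 0.1716, 31.2)
115 (0, 0.0565, 0.1596, 27.1)
125 (0, 0.0773, 0.144, 22.9)
135 (0, 0.0946, 0.1253, 18.8)
145 (0, 0.1079, 0.1044, 14.6)
155 (0, 0.117, 0.082, 10.4)
165 (0, 0.1218, 0.0588, 6.2)
175 (0, 0.1223, 0.0358, 2.1)
(0, -0.24, 0.055, 50) -> [[np.float64(0.1), np.float64(0.0), np.float64(-0.0)], [np.float64(0.033), np.float64(-0.001), np.float64(0.031)]]
(0, -0.172, 0.055, 50) -> [[np.float64(0.1), np.float64(0.0), np.float64(-0.0)], [np.float64(-0.011), np.float64(-0.001), np.float64(0.083)]]
(0, -0.1563, 0.0826, 50) -> [[np.float64(0.1), np.float64(0.0), np.float64(-0.0)], [np.float64(-0.042), np.float64(-0.001), np.float64(0.077)]]
(0, -0.1488, 0.0967, 50) -> [[np.float64(0.1), np.float64(0.0), np.float64(-0.0)], [np.float64(-0.057), np.float64(-0.001), np.float64(0.074)]]
(0, -0.1401, 0.1102, 50) -> [[np.float64(0.1), np.float64(0.0), np.float64(-0.0)], [np.float64(-0.073), np.float64(-0.001), np.float64(0.072)]]
```

Request:
jog_arm([
  [[0,0,0],[0.016,0,0.015],0.0],
  [[0,0,0],[0.033,0,0.031],0.0],
  [[0,0,0],[0.022,0,0.044],0.0],
  [[0,0,0],[0.01,0,0.058],0.0],
  [[0,0,0],[-0.002,0,0.072],0.0],
  [[0,0,0],[-0.011,0,0.083],0.0],
  [[0,0,0],[-0.022,0,0.081],0.0],
  [[0,0,0],[-0.032,0,0.079],0.0],
  [[0,0,0],[-0.042,0,0.077],0.0],
  [[0,0,0],[-0.05,0,0.075],0.0],
  [[0,0,0],[-0.057,0,0.074],0.0],
  [[0,0,0],[-0.057,0,0.074],0.0],
])

```text
t: 3.25
tool_pos: [0.5557, -0.0947, 0.0996]
tool_rot: [-1.905, 1.538, 0.883]
contact_force: [0.3, -1.1, -0.1]
opening: -0.0
```

```bash
python3 - <<'E'
from plan import *
show()
for n in("scene","wrist"):cv2.imwrite(f"pics/{n}2.png",get_image(n)[:,:,::-1])
rel([traj(k) for k in range(35,91,5)])
E
```

```text
t 3.25 binder 0.0004 -0.1501 0.0996 phi 49.9 F [ 0.3 -1.1 -0.1] q [-0.58  0.39  1.63  0.58  1.78  0.7 ] open -0.0
(0, -0.1401, 0.1102, 50) -> [[np.float64(-0.0), np.float64(-0.0), np.float64(0.1)], [np.float64(-0.016), np.float64(-0.0), np.float64(-0.0)]]
(0, -0.1302, 0.1229, 50) -> [[np.float64(-0.0), np.float64(-0.0), np.float64(0.1)], [np.float64(-0.032), np.float64(-0.0), np.float64(-0.001)]]
(0, -0.1206, 0.1332, 50) -> [[np.float64(-0.0), np.float64(-0.0), np.float64(0.1)], [np.float64(-0.046), np.float64(-0.0), np.float64(-0.0)]]
(0, -0.1101, 0.1426, 50) -> [[np.float64(-0.0), np.float64(-0.0), np.float64(0.1)], [np.float64(-0.06), np.float64(-0.0), np.float64(0.002)]]
(0, -0.0988, 0.1511, 50) -> [[np.float64(-0.0), np.float64(-0.0), np.float64(0.1)], [np.float64(-0.074), np.float64(-0.0), np.float64(0.005)]]
(0, -0.0868, 0.1586, 50.0) -> [[np.float64(-0.0), np.float64(-0.0), np.float64(0.1)], [np.float64(-0.087), np.float64(-0.0), np.float64(0.009)]]
(0, -0.0745, 0.1653, 47.9) -> [[np.float64(-0.0), np.float64(2.1), np.float64(0.1)], [np.float64(-0.1), np.float64(-0.0), np.float64(0.014)]]
(0, -0.0617, 0.1709, 45.8) -> [[np.float64(-0.0), np.float64(4.2), np.float64(0.1)], [np.float64(-0.113), np.float64(-0.0), np.float64(0.021)]]
(0, -0.0484, 0.1753, 43.8) -> [[np.float64(-0.0), np.float64(6.2), np.float64(0.1)], [np.float64(-0.124), np.float64(-0.0), np.float64(0.028)]]
(0, -0.0349, 0.1785, 41.7) -> [[np.float64(-0.0), np.float64(8.3), np.float64(0.1)], [np.float64(-0.136), np.float64(-0.0), np.float64(0.036)]]
(0, -0.0211, 0.1805, 39.6) -> [[np.float64(-0.0), np.float64(10.4), np.float64(0.1)], [np.float64(-0.146), np.float64(-0.0), np.float64(0.046)]]
(0, -0.0072, 0.1813, 37.5) -> [[np.float64(-0.0), np.float64(12.5), np.float64(0.1)], [np.float64(-0.156), np.float64(-0.0), np.float64(0.056)]]
```

View pics/scene2.png

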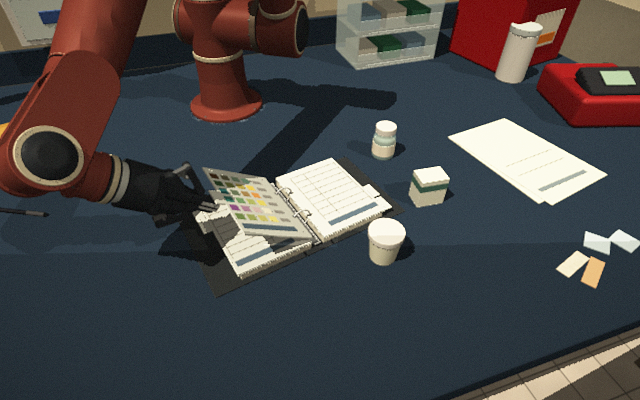

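View pics/wrist2.png

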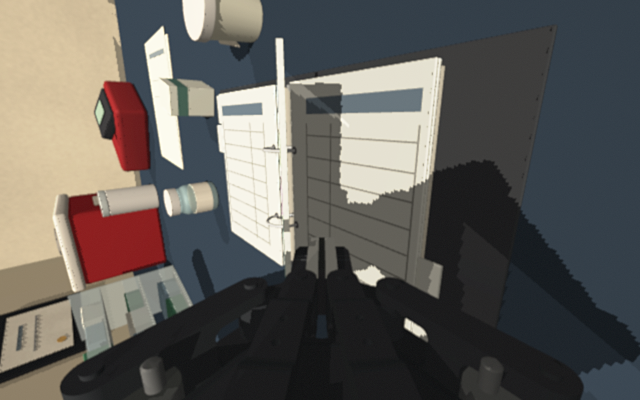

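The leaf has started to rise, at (245,190) in the scene view, with the finger beneath its tab at (213,205). The next divider is still flat. I'll carry on along the arc.

Request:
jog_arm([
  [[0,0,0],[-0.016,0,0.0],0.0],
  [[0,0,0],[-0.032,0,-0.001],0.0],
  [[0,0,0],[-0.046,0,0.0],0.0],
  [[0,0,0],[-0.06,0,0.002],0.0],
  [[0,0,0],[-0.074,0,0.005],0.0],
  [[0,0,0],[-0.087,0,0.009],0.0],
  [[0,2,0],[-0.1,0,0.014],0.0],
  [[0,4,0],[-0.113,0,0.021],0.0],
  [[0,6,0],[-0.124,0,0.028],0.0],
  [[0,8,0],[-0.136,0,0.036],0.0],
  [[0,10,0],[-0.146,0,0.046],0.0],
  [[0,12,0],[-0.156,0,0.056],0.0],
])

```text
t: 4.35
tool_pos: [0.5248, 0.0462, 0.1811]
tool_rot: [-2.05, 1.659, 0.704]
contact_force: [0.9, -0.7, -0.7]
opening: -0.0
```

```bash
python3 - <<'E'
from plan import *
show()
for n in("scene","wrist"):cv2.imwrite(f"pics/{n}3.png",get_image(n)[:,:,::-1])
rel([traj(k) for k in range(95,151,5)])
E
```

```text
t 4.35 binder -0.0004 -0.0059 0.1811 phi 37.9 F [ 0.9 -0.7 -0.7] q [-0.34  0.02  1.83  0.55  1.66  0.96] open -0.0
(0, 0.0065, 0.1792, 35.4) -> [[np.float64(0.0), np.float64(2.6), np.float64(0.2)], [np.float64(-0.007), np.float64(-0.001), np.float64(0.009)]]
(0, 0.0198, 0.176, 33.3) -> [[np.float64(0.0), np.float64(4.7), np.float64(0.2)], [np.float64(-0.015), np.float64(-0.001), np.float64(0.02)]]
(0, 0.0327, 0.1716, 31.2) -> [[np.float64(0.0), np.float64(6.8), np.float64(0.2)], [np.float64(-0.023), np.float64(-0.001), np.float64(0.031)]]
(0, 0.0449, 0.1661, 29.2) -> [[np.float64(0.0), np.float64(8.8), np.float64(0.2)], [np.float64(-0.029), np.float64(-0.001), np.float64(0.043)]]
(0, 0.0565, 0.1596, 27.1) -> [[np.float64(0.0), np.float64(10.9), np.float64(0.2)], [np.float64(-0.034), np.float64(-0.001), np.float64(0.055)]]
(0, 0.0673, 0.1522, 25.0) -> [[np.float64(0.0), np.float64(13.0), np.float64(0.2)], [np.float64(-0.038), np.float64(-0.001), np.float64(0.068)]]
(0, 0.0773, 0.144, 22.9) -> [[np.float64(0.0), np.float64(15.1), np.float64(0.2)], [np.float64(-0.041), np.float64(-0.001), np.float64(0.08)]]
(0, 0.0864, 0.135, 20.8) -> [[np.float64(0.0), np.float64(17.2), np.float64(0.2)], [np.float64(-0.043), np.float64(-0.001), np.float64(0.093)]]
(0, 0.0946, 0.1253, 18.8) -> [[np.float64(0.0), np.float64(19.2), np.float64(0.2)], [np.float64(-0.043), np.float64(-0.001), np.float64(0.106)]]
(0, 0.1018, 0.1151, 16.7) -> [[np.float64(0.0), np.float64(21.3), np.float64(0.2)], [np.float64(-0.043), np.float64(-0.001), np.float64(0.118)]]
(0, 0.1079, 0.1044, 14.6) -> [[np.float64(0.0), np.float64(23.4), np.float64(0.2)], [np.float64(-0.041), np.float64(-0.001), np.float64(0.13)]]
(0, 0.113, 0.0933, 12.5) -> [[np.float64(0.0), np.float64(25.5), np.float64(0.2)], [np.float64(-0.038), np.float64(-0.001), np.float64(0.142)]]
```

View pics/scene3.png

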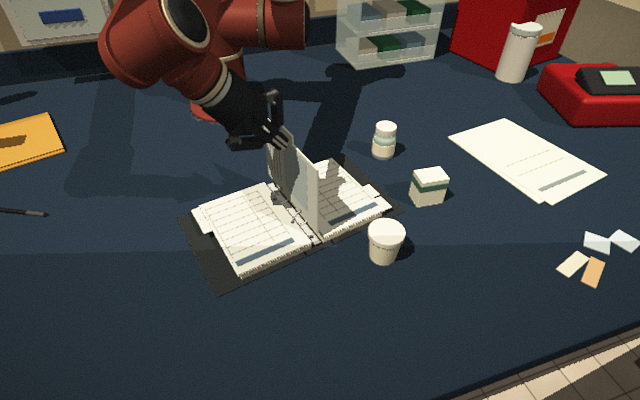

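View pics/wrist3.png

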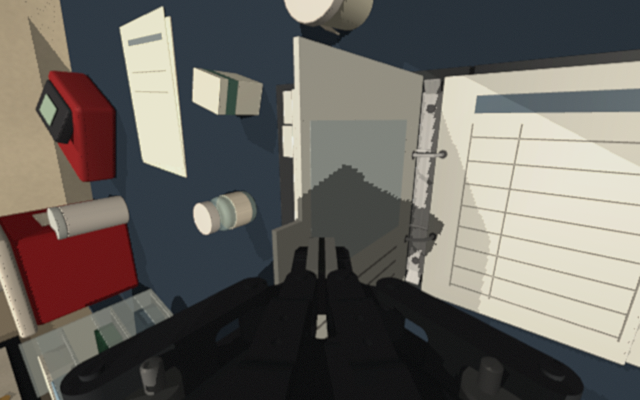

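The leaf is now about upright, centred at (295,180) in the scene view. The next divider is still flat on the right and the loose objects haven't moved. Next I push it down on the other side.

Request:
jog_arm([
  [[0,2,0],[-0.007,0,0.009],0.0],
  [[0,4,0],[-0.015,0,0.02],0.0],
  [[0,7,0],[-0.023,0,0.031],0.0],
  [[0,9,0],[-0.029,0,0.043],0.0],
  [[0,11,0],[-0.034,0,0.055],0.0],
  [[0,13,0],[-0.038,0,0.068],0.0],
  [[0,15,0],[-0.041,0,0.08],0.0],
  [[0,17,0],[-0.043,0,0.093],0.0],
  [[0,19,0],[-0.043,0,0.106],0.0],
  [[0,21,0],[-0.043,0,0.118],0.0],
  [[0,23,0],[-0.041,0,0.13],0.0],
  [[0,25,0],[-0.038,0,0.142],0.0],
])

```text
t: 5.45
tool_pos: [0.5004, 0.1604, 0.0918]
tool_rot: [-2.323, 1.88, 0.264]
contact_force: [0.3, -0.5, 0.3]
opening: -0.0001
```

```bash
python3 - <<'E'
from plan import *
show()
for n in("scene","wrist"):cv2.imwrite(f"pics/{n}4.png",get_image(n)[:,:,::-1])
rel([traj(k) for k in range(155,181,5)]+[(0,.122,.0275,0),(0,.122,.025,0)])
E
```

```text
t 5.45 binder -0.0004 0.111 0.0918 phi 13.0 F [ 0.3 -0.5  0.3] q [ 0.05 -0.05  1.97  0.23  1.27  1.33] open -0.0
(0, 0.117, 0.082, 10.4) -> [[np.float64(0.3), np.float64(2.7), np.float64(0.1)], [np.float64(-0.003), np.float64(-0.002), np.float64(0.009)]]
(0, 0.1199, 0.0704, 8.3) -> [[np.float64(0.3), np.float64(4.8), np.float64(0.1)], [np.float64(-0.003), np.float64(-0.002), np.float64(0.021)]]
(0, 0.1218, 0.0588, 6.2) -> [[np.float64(0.3), np.float64(6.9), np.float64(0.1)], [np.float64(-0.002), np.float64(-0.002), np.float64(0.033)]]
(0, 0.1226, 0.0472, 4.2) -> [[np.float64(0.3), np.float64(8.9), np.float64(0.1)], [np.float64(-0.001), np.float64(-0.003), np.float64(0.044)]]
(0, 0.1223, 0.0358, 2.1) -> [[np.float64(0.3), np.float64(11.0), np.float64(0.1)], [np.float64(0.002), np.float64(-0.003), np.float64(0.055)]]
(0, 0.121, 0.0245, 0.0) -> [[np.float64(0.3), np.float64(13.1), np.float64(0.1)], [np.float64(0.006), np.float64(-0.003), np.float64(0.066)]]
(0, 0.122, 0.0275, 0) -> [[np.float64(0.3), np.float64(13.1), np.float64(0.1)], [np.float64(0.004), np.float64(-0.003), np.float64(0.063)]]
(0, 0.122, 0.025, 0) -> [[np.float64(0.3), np.float64(13.1), np.float64(0.1)], [np.float64(0.005), np.float64(-0.003), np.float64(0.066)]]
```

View pics/scene4.png

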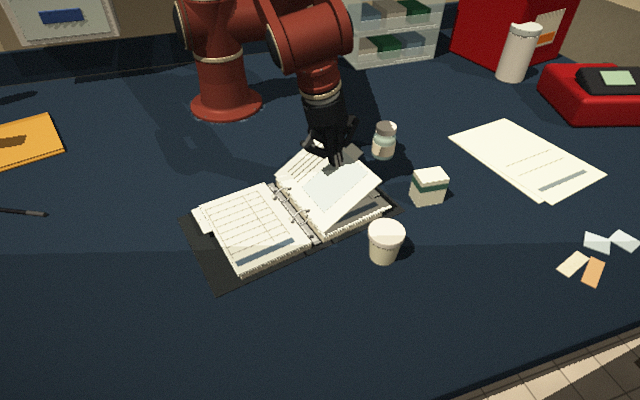

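View pics/wrist4.png

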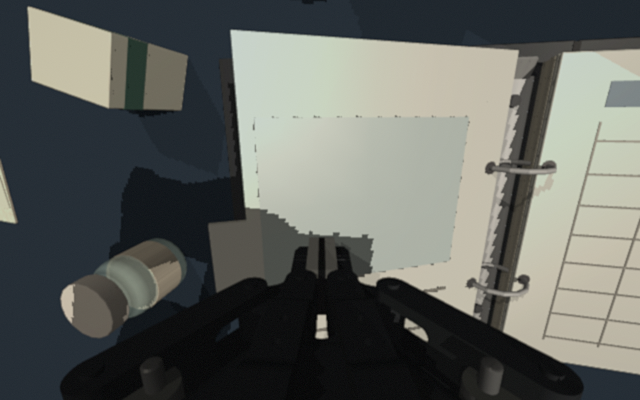

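The leaf is about 30° above the left pile and the finger is on its back face at (335,165) in the scene view. The jar and cup are clear. I'll go down gently.

Request:
jog_arm([
  [[0,2,0],[-0.003,0,0.009],0.0],
  [[0,4,0],[-0.003,0,0.021],0.0],
  [[0,6,0],[-0.002,0,0.033],0.0],
  [[0,9,0],[-0.001,0,0.044],0.0],
  [[0,11,0],[0.002,0,0.055],0.0],
  [[0,12,0],[0.003,0,0.059],0.0],
  [[0,12.5,0],[0.004,0,0.062],0.0],
  [[0,12.5,0],[0.004,0,0.064],0.0],
  [[0,12.5,0],[0.004,0,0.064],0.0],
])

```text
t: 6.3
tool_pos: [0.4983, 0.1703, 0.0292]
tool_rot: [-2.438, 1.973, 0.012]
contact_force: [-0.3, 0.2, -0.0]
opening: 0.0001
```

```bash
python3 -c "
from plan import *
show()"
```

```text
t 6.3 binder -0.0004 0.1211 0.0292 phi 0.5 F [-0.3  0.2 -0. ] q [0.18 0.04 1.99 0.01 1.11 1.54] open 0.0
```

Request:
jog_arm([
  [[0,0,0],[0,0,0.001],0.0],
  [[0,0,0],[0,0,0.002],0.0],
  [[0,0,0],[0,0,0.003],0.0],
  [[0,0,0],[0,0,0.003],0.0],
])

```text
t: 6.63
tool_pos: [0.4988, 0.1705, 0.0275]
tool_rot: [-2.438, 1.972, 0.009]
contact_force: [-1.8, -1.5, 5.0]
opening: 0.0002
```

Request:
jog_arm([
  [[0,0,0],[0,0,0.001],0.0],
  [[0,0,0],[0,0,0.002],0.0],
  [[0,0,0],[0,0,0.002],0.0],
  [[0,0,0],[0,0,0.002],0.0],
])

```text
t: 6.97
tool_pos: [0.4989, 0.1705, 0.0273]
tool_rot: [-2.439, 1.972, 0.01]
contact_force: [-8.0, -2.9, 17.5]
opening: -0.0004
```

It is firmly down: the tip stops at z = 27.3 mm with 17 N. Now I lift straight up and look.

Request:
jog_arm([
  [[0,0,0],[0,0,-0.002],0.0],
  [[0,0,0],[0,0,-0.005],0.0],
  [[0,0,0],[0,0,-0.01],0.0],
  [[0,0,0],[0,0,-0.02],0.0],
  [[0,0,0],[0,0,-0.04],0.0],
  [[0,0,0],[0,0,-0.07],0.0],
  [[0,0,0],[0,0,-0.1],0.0],
  [[0,0,0],[0,0.03,-0.13],0.0],
  [[0,0,0],[0,0.06,-0.15],0.0],
  [[0,0,0],[0,0.08,-0.17],0.0],
  [[0,0,0],[0,0.1,-0.19],0.0],
  [[0,0,0],[0,0.1,-0.19],0.0],
])

```text
t: 7.97
tool_pos: [0.4006, 0.1484, 0.2197]
tool_rot: [-2.434, 1.968, 0.002]
contact_force: [0.7, -0.6, 0.2]
opening: -0.0
```

```bash
python3 - <<'E'
from plan import *
show()
ims={n:get_image(n)[:,:,::-1] for n in("scene","top","wrist")}
cv2.imwrite("pics/wrist5.png",ims["wrist"])
cv2.imwrite("pics/sc5.png",cv2.resize(ims["scene"][100:300,175:465],None,fx=2.7,fy=2.7,interpolation=cv2.INTER_CUBIC))
cv2.imwrite("pics/top5.png",cv2.resize(ims["top"][150:310,190:440],None,fx=3.2,fy=3.2,interpolation=cv2.INTER_CUBIC))
E
```

```text
t 7.97 binder -0.1006 0.12 0.2197 phi 0.5 F [ 0.7 -0.6  0.2] q [ 0.17 -0.45  2.07  0.01  1.52  1.53] open -0.0
```

View pics/sc5.png

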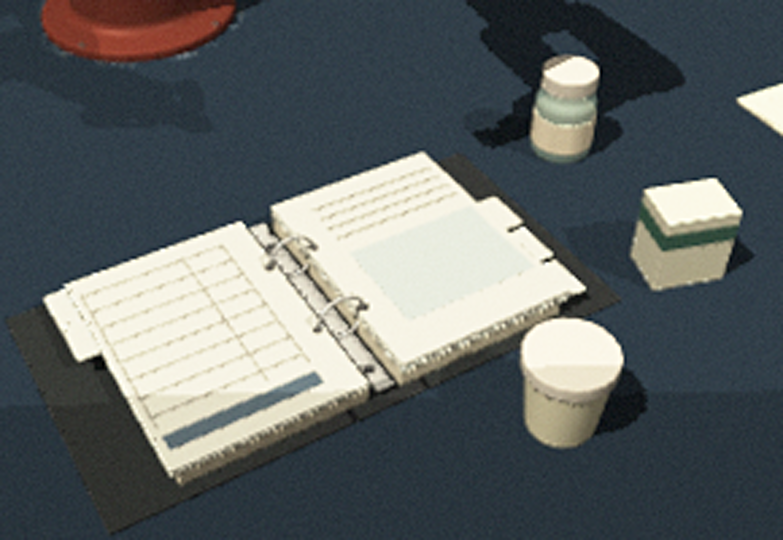

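View pics/top5.png

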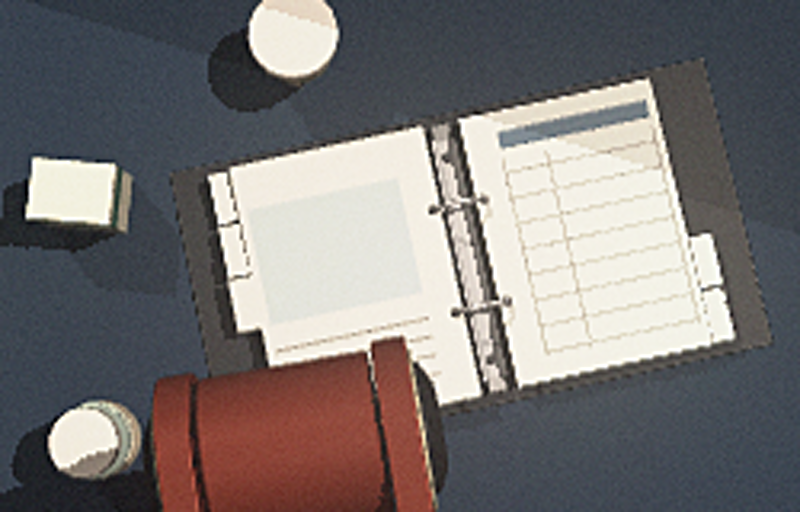

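View pics/wrist5.png

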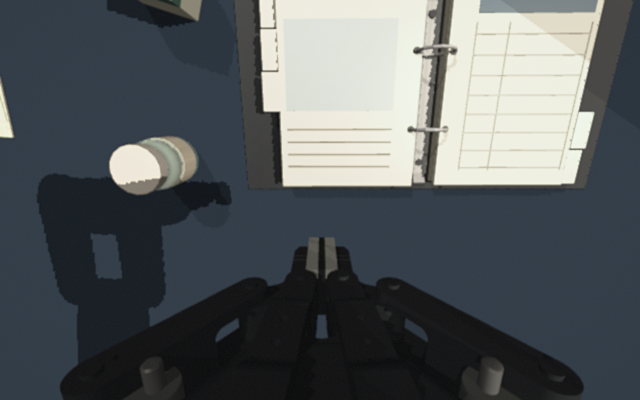

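The divider lies flat on the left, with its tab at (255,300) in the zoomed top view. The next divider is flat on the right. The cup, carton and jar are at the same pixels as at the start, and the robot touches nothing.

```bash
python3 -c "
from station import job
print(job.finish_job())"
```

```text
the job is handed in; nothing more can be done
None
```

The top divider is turned over the rings and lies flat on the left-hand pile, and the job was handed in at about 8 s of robot time. I did it with the closed fingers only and never gripped the leaf: I lifted it by the tab from below, pushed it past upright, then pressed it down.

- **Pressing down:** the fingertip stopped at a height of 27.3 mm with about 17 N (expected leaf height 27.5 mm). I then lifted clear, and the contact force went back to about zero.
- **Pictures after lifting:** the divider looks flat on the left and the next divider is still flat on the right. The cup, jar and carton are where they started. I judged the flatness by eye and by that contact height; I did not measure the divider's final angle separately.
- **Disagreements:** none of the checks failed. Locating the binder from the two cameras differed by up to about 7 mm at the cover corners. The finger's contact height on the left agreed with the given height.

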